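Feel along the groove for the release key

TASK

Release the tray of the grey slide-storage case by touch alone: set a fingertip down on the yellow pad at the left end of the groove along the case's rear edge, then sweep it to the right, staying down in the groove, until it drops into the hidden notch, and press the key inside the notch fully down so that the tray pops out at the front. Then draw the hand clear. Do not lift or shift the stopper and the blue cap on the case, nor the vial and the timer beside it.

Things in the scene. Friction and masses are not known exactly. Their poses are not given: they have to be found in the camera images.
- case: grey slide-storage case, fixed to the bench, 160 (x) x 272 (y) x 66 mm. Origin: centre of its underside, on the bench; x points to its rear (away from the robot, within 0.25 rad), y to the robot's left, z up. White tray front at x = -80 mm. Flat top at z = 66 mm from x = -80 to +30 mm; behind that, along the rear edge, the release groove, open from above
- groove (a point): middle of the groove's floor (case frame: x 52, y 0, z 48 mm); axes as the case. The groove runs along y, 250 mm long, 44 mm wide; its front wall rises 18 mm, its rear lip (5 mm thick) and ends 8 mm above the floor. The floor has five 50 mm segments: the yellow start pad at the left (y +75 to +125 mm), then four black ones; three are flat and rigid, one, at random, is the notch
- start_pad: yellow pad, 44 x 50 mm, the leftmost segment of the groove's floor, fixed to the case. Origin: centre of its top face (48 mm above the bench); axes as the case. It is rigid
- key (a joint): black release key, the bottom of the notch, which is 50 mm long and as wide as the groove (shut fingertips fit in): 0 = up, its top 8 mm below the groove's floor; 0.010 = fully down, on a rigid stop (m). It moves under about 5 N and stays where it is left. This value does not tell which of the four black segments it is: find it by touch
- tray (a joint): tray of the case, white front panel 246 x 48 mm: 0 = shut, 0.030 = fully popped out toward the robot (m). It is geared to the key and moves out three times as far as the key is pressed; it stays where it is left
- stopper: black rubber stopper, 31 mm across, 26 mm high, loose on the case's top, left half. Origin: centre of its underside
- blue_cap: dark blue bottle cap, 53 mm across, 26 mm high, loose on the case's top, right half. Origin: centre of its underside
- vial: small bottle with white cap, 37 mm across, 85 mm high, loose on the bench to the right of the case. Origin: centre of its underside
- timer: white twist timer, 68 mm across, 47 mm high, loose on the bench to the left of the case. Origin: centre of its underside
There are look-alikes about, which are no part of the job. Of the things shaped like the blue_cap, the blue one is meant. Leave any brown look-alike of the vial alone.

How it is judged:
By the outcome, as a careful person would: the job done as asked, in the order asked, and still so for the second after the job is handed in, with the robot touching nothing.
It also fails if it takes over 61 s, if anything falls off the work surface, if the arm or the gripper's body presses on something with over 40 N, if the wrist force passes 120 N, or if a joint passes its speed limit or range.

ROBOT

A 7-joint arm with a two-finger parallel gripper is mounted at the origin on a cart in front of the work surface, level with it; the furniture and walls round the work are solid. World frame = base frame: x ahead of the robot, y to its left, z up, the work surface at z = 0. Lengths are in m, angles in rad, forces in N, time in s.
With the tool pointing down it reaches from about 0.35 to 0.9 m from the base axis. Payload 8.1 kg.
Tool frame: the origin (TCP) lies midway between the tips of the shut fingers; the grasp point (between the pads) lies 19 mm behind it; z points along the fingers, x is the direction in which the jaws open and shut, and the axes are right-handed (so a half turn about z gives the same grasp; the last joint's range is limited). The gripper opens to 92 mm and grips with 3 to 60 N. Pads are 19 mm wide; open, the fingers measure 130 mm over their backs; the gripper's body (75 mm by 190 mm) begins 47 mm behind the grasp point.
Start: joints at [-1.391, 0.434, 0.025, 1.573, -0.012, 1.134, -0.075], TCP at [0.174, 0.6, 0.227] pointing down, gripper open.
Joint ranges: [-2.62, 2.62], [-0.44, 2.09], [-1.27, 1.32], [0.08, 2.57], [-1.32, 4.46], [0.12, 2], [-2.74, 2.74]. Speed limits (rad/s): [2.22, 2.22, 3.01, 3.01, 3.14, 3.14, 3.14].

INTERFACE

Orientations are given as a rotation vector (axis times angle).
In Python, from cell import arm gives the robot as it stands.
- The arm moves only by the tool jog_arm, never from a script. Its argument "commands" is a list of rows, each an object with "translation": the shift along the tool's x, y, z in mm, a list of three; "turn": the turn, a rotation vector about the tool's x, y, z in rad, a list of three. A call has 1 to 12 rows; each row is the pose to reach, as a shift and turn from the pose commanded when the call began, along the tool's axes at that moment; what a row does not reach only later rows make up. A row lasts 1/12 s, in which the tool goes at most 41.7 mm and 7.16 degrees, less where a joint would pass 70% of its speed; a pose out of reach is approached as far as the arm can. A call with a gripper value outside its range is refused whole. "claw" is the closure, from -1 (fully open) to 1 (shut), so that 0 is half open, set as the call begins (left out, the last holds). The fingers move at their own pace and stop on an object; "grip_force" is the grip in N (left out, the last holds). Time passes only in rows, so rows that repeat a pose let the fingers close. It gives the time, the measured TCP pose, the force and the opening at its end, in the units of the state.
- arm.observe(): the state, without advancing time (a new reading comes with each control period).
- arm.get_image(name): name is "side" or "top" or "wrist"; returns the picture (480x640x3 uint8, blue, green, red); there is no depth.
- arm.camera_info(name): a dict with "vertical_fov" (degrees; the focal length in pixels is half the picture's height over the tangent of half this angle, whatever the lens; pixels are square), "cx", "cy" (the principal point, pixels), "eye" and "rotation" of the camera in the world. Camera axes: x right, y up, looking along -z (the intrinsics and any distortion apply to the point x, -y, -z); pixel columns grow to the right and rows downward; lengths in m; the calibration is good to about 2 mm. A picture is of the moment at which its call begins: read the wrist's pose just before it. camera_info takes no time and is no camera call; for the wrist camera it gives the pose at the moment of the call.
- arm.sign_off(): hands the job in, once; it reports no verdict.
Trained networks look in the newest picture that a camera, given by its name, has taken for a name from the list of things; names that differ only in an ending like _2 or _b are one class to them, and where a whole thing is asked for, a point or a joint stands for the part that bears it (a point fixed in the world has none). Each returns a list of dicts, best first, with "confidence" (0 to 1); they miss things now and then, are a little off and sometimes report something else, mostly with a low value. They report only what shows in the picture. A call takes as long as a camera call. They do not tell look-alikes from the thing itself.
- arm.trace(camera, query): "region" (480x640 bool, what is visible of it) and "box" ([left, top, width, height] in pixels, round what is visible of it).
- arm.landmark_of(camera, query): "at" ([column, row] in pixels: a listed point, or the origin of a listed thing).
The state is a dict: "clock": time; "joints": joint angles; "dq": joint speeds; "joint_efforts": joint torques, N m; "position": TCP position; "ee_rot": TCP orientation; "force": force on the tool from outside, world axes, zero at the start; "ft_torque": the same for the moment, N m; "width": opening from 0.0 (shut) to 1.0 (fully open).
Only numpy, scipy, OpenCV 4.12 (cv2) and the standard library are available. Lean on these libraries where they do the work, as an engineer would, in place of code of your own. Each camera call takes 0.05 s, during which the arm holds its last target. There are 200 camera calls.

## Working session

There is one attempt and no reset: what is moved stays moved. The work goes in short steps, Python scripts to look and compute and a tool call to move; the robot and the scene stay as the last step left them, time stands still between calls to the robot, and variables do not carry over. Pictures are saved under pics/ and viewed, about 8 in all and at most 12, crops included, and the job is handed in when it is done.

Besides the shell and the picture viewer there is one more tool, called after "Request:" by a JSON object that holds its "op" and its "data". jog_arm: Moves the arm, as the interface text tells. Its arguments: {"type":"object","properties":{"commands":{"type":"array","items":{"type":"object","properties":{"translation":{"type":"array","items":{"type":"number"}},"turn":{"type":"array","items":{"type":"number"}}}}},"claw":{"type":"number"},"grip_force":{"type":"number"}},"required":["commands"]}

```bash
mkdir -p pics; ls; python3 - <<'E'
from cell import arm
import cv2, numpy as np
s=arm.observe(); print(s)
a=arm.get_image("top"); b=arm.get_image("side")
cv2.imwrite("pics/a.png",a); cv2.imwrite("pics/b.png",b)
for c in("top","side"):
    print(c,arm.camera_info(c))
    for q in("case","groove","start_pad","key","stopper","blue_cap","vial","timer"):
        print(q,[(np.round(d["at"],1),round(d["confidence"],2)) for d in arm.landmark_of(c,q)][:3])
E
```

```text
pics
{'clock': 0.0, 'joints': array([-1.39061697,  0.43519061,  0.02499072,  1.57412315, -0.01159489,
        1.13398592, -0.07511928]), 'dq': array([ 0.00025248, -0.00097831,  0.00141007,  0.00043331, -0.0004367 ,
        0.00078359, -0.0019145 ]), 'joint_efforts': array([-9.74735885e-04, -6.67867112e+01,  9.84384567e-01, -3.14447737e+01,
       -6.03190600e-02,  4.31413273e-02,  1.87131322e-04]), 'position': array([0.17431336, 0.59965784, 0.22595521]), 'ee_rot': array([ 2.51156996e+00,  1.88546651e+00, -1.80752434e-03]), 'force': array([ 0.14187264,  0.67504528, -0.39396306]), 'ft_torque': array([ 0.0015071 , -0.01266769,  0.01415261]), 'width': 1.0007868456915034}
top {'vertical_fov': 42.79609277751425, 'cx': 329.4251304229851, 'cy': 244.09913975499944, 'eye': array([ 0.46502826, -0.02660452,  1.43095908]), 'rotation': array([ 0.04688912, -0.03141383, -1.54964047])}
case [(array([330.3, 244.6]), 0.79), (array([243.3, 240.1]), 0.61), (array([350.2, 259.6]), 0.53)]
groove [(array([323.6, 216.6]), 0.75)]
start_pad [(array([287.6, 212.5]), 0.76)]Traceback (most recent call last):
  File "<stdin>", line 9, in <module>
ValueError: it knows: blue_cap, case, groove, start_pad, stopper, timer, vial
```

```bash
python3 - <<'E'
from cell import arm
import cv2, numpy as np
for c in("top","side"):
    print(c,arm.camera_info(c))
    for q in("case","groove","start_pad","stopper","blue_cap","vial","timer"):
        print(q,[(np.round(d["at"],1),round(d["confidence"],2)) for d in arm.landmark_of(c,q)][:3])
E
```

```text
top {'vertical_fov': 42.79609277751425, 'cx': 329.4251304229851, 'cy': 244.09913975499944, 'eye': array([ 0.46502826, -0.02660452,  1.43095908]), 'rotation': array([ 0.04688912, -0.03141383, -1.54964047])}
case [(array([330.3, 244.6]), 0.79), (array([243.3, 240.1]), 0.61), (array([350.2, 259.6]), 0.53)]
groove [(array([323.6, 216.6]), 0.75)]
start_pad [(array([287.6, 212.5]), 0.76)]
stopper [(array([284.1, 254.3]), 0.51)]
blue_cap [(array([350.9, 260.9]), 0.83), (array([427. , 287.4]), 0.71), (array([283.5, 257.7]), 0.7)]
vial [(array([451.5, 250.4]), 0.63), (array([412.7, 239. ]), 0.53)]
timer [(array([243.7, 240.3]), 0.64)]
side {'vertical_fov': 54.4061922164997, 'cx': 316.9965758651205, 'cy': 241.6159960305905, 'eye': array([ 0.42300076, -0.65804424,  0.63273598]), 'rotation': array([ 0.87756341, -0.08164709, -0.1509824 ])}
case [(array([348.5, 358.2]), 0.68)]
groove [(array([344.1, 255. ]), 0.59)]
start_pad [(array([341.1, 224.2]), 0.66)]
stopper [(array([291.3, 223.3]), 0.47)]
blue_cap [(array([298.7, 270.4]), 0.87), (array([276.2, 389.3]), 0.82), (array([401.3, 360.4]), 0.75)]
vial [(array([347.2, 360.9]), 0.91), (array([347.3, 411.5]), 0.82)]
timer [(array([309.6, 213.6]), 0.85)]
```

View pics/a.png

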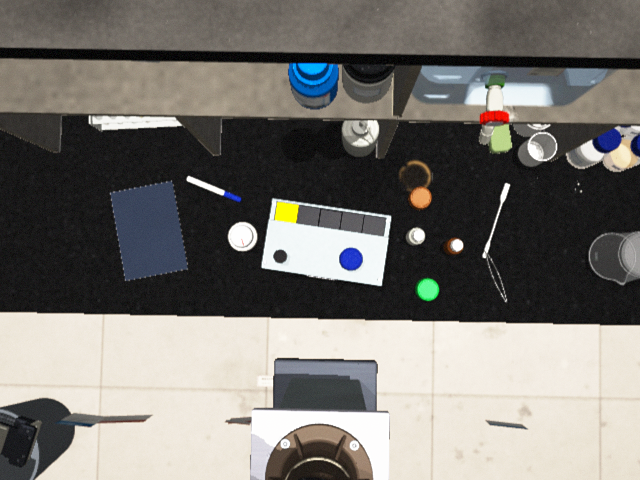

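View pics/b.png

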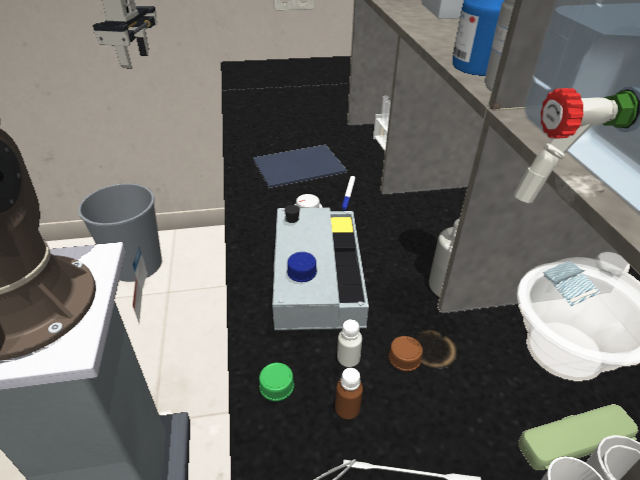

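The top view shows the case from (262,198) to (391,286). The pad is yellow at (287,212), with the black segments to its right. The stopper is at (280,257), the blue cap at (350,259), the vial at (415,236) and the timer at (242,236). The side view agrees. Next I fit the case pose.

```bash
cat > h.py <<'E'
import numpy as np, cv2
from scipy.spatial.transform import Rotation as R
from scipy.optimize import least_squares
def proj(ci,P):
    f=240/np.tan(np.radians(ci["vertical_fov"])/2)
    q=R.from_rotvec(ci["rotation"]).inv().apply(np.atleast_2d(P)-ci["eye"])
    return np.c_[ci["cx"]+f*q[:,0]/-q[:,2], ci["cy"]-f*q[:,1]/-q[:,2]]
def unproj(ci,uv,z):
    f=240/np.tan(np.radians(ci["vertical_fov"])/2)
    d=R.from_rotvec(ci["rotation"]).apply([(uv[0]-ci["cx"])/f,-(uv[1]-ci["cy"])/f,-1])
    return ci["eye"]+d*(z-ci["eye"][2])/d[2]
def case(p,P):
    P=np.atleast_2d(P); c,s=np.cos(p[2]),np.sin(p[2])
    return np.c_[p[0]+c*P[:,0]-s*P[:,1],p[1]+s*P[:,0]+c*P[:,1],P[:,2]]
PAD=np.array([[.030,.125,.048],[.030,.075,.048],[.074,.075,.048],[.074,.125,.048]])
def padmask(im):
    h=cv2.cvtColor(im,cv2.COLOR_BGR2HSV)
    return cv2.inRange(h,(22,140,120),(38,255,255))
E
python3 - <<'E'
from h import *
from cell import arm
cams={c:arm.camera_info(c) for c in("top","side")}
im={"top":cv2.imread("pics/a.png"),"side":cv2.imread("pics/b.png")}
t=cams["top"]
m=padmask(im["top"]); ys,xs=np.nonzero(m); print(len(xs),xs.mean(),ys.mean()); print(cv2.minAreaRect(np.c_[xs,ys].astype(np.float32)))
pts=[("top",(xs.mean(),ys.mean()),(.052,.1,.048)),("top",(323.6,216.6),None)]
corners=[((274,198),(.079,.136,.056)),((391,214),(.079,-.136,.056)),((383,286),(-.08,-.136,.066)),((262,268),(-.08,.136,.066))]
obs=[("top",u,P) for u,P in corners]+[("top",(xs.mean(),ys.mean()),(.052,.1,.048))]
m=padmask(im["side"]); ys,xs=np.nonzero(m); print(len(xs),xs.mean(),ys.mean())
obs+=[("side",(xs.mean(),ys.mean()),(.052,.1,.048))]
res=lambda p:np.concatenate([(proj(cams[c],case(p,P))[0]-u) for c,u,P in obs])
r=least_squares(res,[.5,0,-.1],loss="soft_l1"); print(r.x,r.fun.reshape(-1,2).round(1))
p=r.x
for n,u,z in(("stopper",(280,257),.08),("cap",(350,259),.08),("vial",(416,236),.085),("timer",(242,236),.047),("shelf edge",(240,115),.3),("pump",(365,120),.2)):
    print(n,unproj(t,u,z))
for c in cams:print(c,proj(cams[c],case(p,[[.052,.1,.048],[.052,0,.048]])))
print(case(p,[[.052,.1,.048],[.052,-.125,.048]]))
d=arm.trace("top","case");print([x["box"] for x in d])
E
```

```text
411 286.41362530413625 211.90997566909977
((286.4399719238281, 211.91998291015625), (22.344575881958008, 18.384777069091797), 8.130102157592773)
31 344.741935483871 225.3548387096774
[ 0.54105454 -0.00786851 -0.12224056] [[-1.1 -0.3]
 [ 1.3  0.7]
 [-0.1 -1.2]
 [-0.  -0.7]
 [ 0.8  0.2]
 [-2.9 -0.6]]
stopper [0.50172262 0.09596727 0.08      ]
cap [ 0.50051863 -0.05860036  0.08      ]
vial [ 0.55397209 -0.20256681  0.085     ]
timer [0.54843401 0.18635549 0.047     ]
shelf edge [0.75988779 0.15756434 0.3       ]
pump [ 0.78040203 -0.08075971  0.2       ]
top [[287.21768875 212.06033846]
 [330.85064579 218.29582371]]
side [[341.88876989 224.78486067]
 [346.36374696 256.94397922]]
[[ 0.60486014  0.08504459  0.048     ]
 [ 0.57742446 -0.13827644  0.048     ]]
[[264.6, 200.3, 126.2, 84.2]]
```

Request:
{"op": "jog_arm", "data": {"commands": [{"translation":[-22,33,0],"turn":[0,0,-0.02]},{"translation":[-44,66,0],"turn":[0,0,-0.04]},{"translation":[-66,99,0],"turn":[0,0,-0.06]},{"translation":[-88,132,0],"turn":[0,0,-0.08]},{"translation":[-110,165,0],"turn":[0,0,-0.1]},{"translation":[-132,198,0],"turn":[0,0,-0.12]},{"translation":[-154,231,0],"turn":[0,0,-0.14]},{"translation":[-176,264,0],"turn":[0,0,-0.16]},{"translation":[-198,297,0],"turn":[0,0,-0.16]},{"translation":[-220,330,0],"turn":[0,0,-0.16]},{"translation":[-242,363,0],"turn":[0,0,-0.16]},{"translation":[-264,396,0],"turn":[0,0,-0.16]}], "claw": 1, "grip_force": 30}}

```text
clock: 2.0
position: [0.482, 0.2345, 0.2271]
ee_rot: [-2.353, -2.081, -0.001]
force: [1.3, 0.9, 0.2]
width: 0.181
```

Request:
{"op": "jog_arm", "data": {"commands": [{"translation":[-28,29,0]},{"translation":[-56,58,0]},{"translation":[-84,87,0]},{"translation":[-112,116,0]},{"translation":[-133,140,0]},{"translation":[-133,140,0]},{"translation":[-133,140,0]}]}}

```text
schema error: expected keys translation, turn
```

```bash
python3 - <<'E'
from h import *
from cell import arm
ci=arm.camera_info("wrist"); s=arm.observe(); w=arm.get_image("wrist"); print(s["position"],s["width"],s["force"],ci)
p0=np.array([.541,-.0079,-.1222])
m=padmask(w); ys,xs=np.nonzero(m); print(len(xs), len(xs) and (xs.mean(),ys.mean()))
if len(xs): print(cv2.minAreaRect(np.c_[xs,ys].astype(np.float32)))
print(proj(ci,case(p0,PAD)), proj(ci,s["position"]))
cv2.imwrite("pics/w.png",w)
for q in("groove","start_pad"): print(q,arm.landmark_of("wrist",q))
E
```

```text
[0.48200758 0.23451529 0.22706249] 0.18095465536199196 [1.25563337 0.89963022 0.17788017] {'vertical_fov': 64.36938610719615, 'cx': 324.1958581181283, 'cy': 243.58604564155823, 'eye': array([0.41157987, 0.24260844, 0.38423835]), 'rotation': array([-0.21544684, -0.19375746,  1.4404966 ])}
3 (np.float64(372.6666666666667), np.float64(332.0))
((372.5, 336.0), (34.0, 1.0), 90.0)
[[213.20846321 339.68630973]
 [162.14651623 339.67767819]
 [166.94033268 378.839553  ]
 [216.47278532 378.83638212]] [[324.52087196 304.55805643]]
groove [{'at': [87.8, 358.8], 'confidence': 0.79}]
start_pad []
```

View pics/w.png

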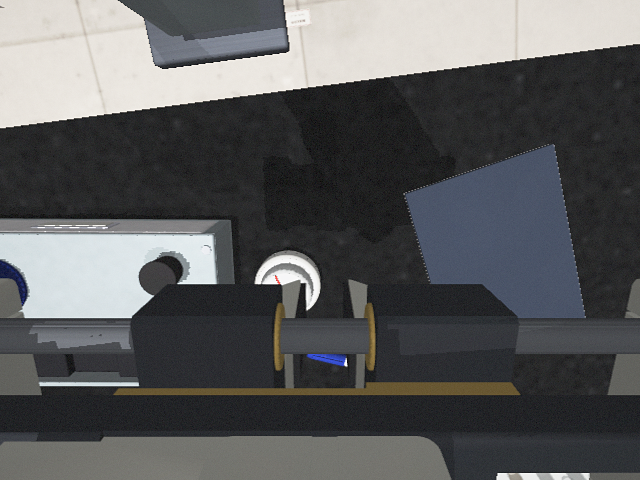

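The wrist view shows the case's left end (right edge at column 233, edges level, so the yaw matches), the timer at (288,278) and the stopper at (162,275). The gripper hides the groove. I go on with the top-camera fit.

Request:
{"op": "jog_arm", "data": {"commands": [{"translation":[-28,29,0],"turn":[0,0,0]},{"translation":[-56,58,0],"turn":[0,0,0]},{"translation":[-84,87,0],"turn":[0,0,0]},{"translation":[-112,116,0],"turn":[0,0,0]},{"translation":[-133,140,30],"turn":[0,0,0]},{"translation":[-133,140,60],"turn":[0,0,0]},{"translation":[-133,140,100],"turn":[0,0,0]},{"translation":[-133,140,120],"turn":[0,0,0]},{"translation":[-133,140,120],"turn":[0,0,0]},{"translation":[-133,140,120],"turn":[0,0,0]}]}}

```text
clock: 2.98
position: [0.6028, 0.0881, 0.1062]
ee_rot: [-2.351, -2.081, 0.003]
force: [0.7, -0.3, 0.5]
width: 0.004
```

```bash
python3 - <<'E'
from h import *
from cell import arm
s=arm.observe(); w=arm.get_image("side"); t=arm.get_image("top"); print(s["position"],s["ee_rot"],s["width"],s["force"])
W=np.hstack([cv2.resize(w[150:350,220:420],(400,400),interpolation=cv2.INTER_CUBIC),cv2.resize(t[150:310,240:400],(400,400),interpolation=cv2.INTER_CUBIC)])
cv2.imwrite("pics/c.png",W)
ci=arm.camera_info("side");print(proj(ci,s["position"]))
E
```

```text
[0.60283009 0.08809028 0.10621921] [-2.35119474 -2.08136915  0.00266595] 0.004363507264257307 [ 0.74391192 -0.25128683  0.48210359]
[[341.8386456  200.64605224]]
```

View pics/c.png

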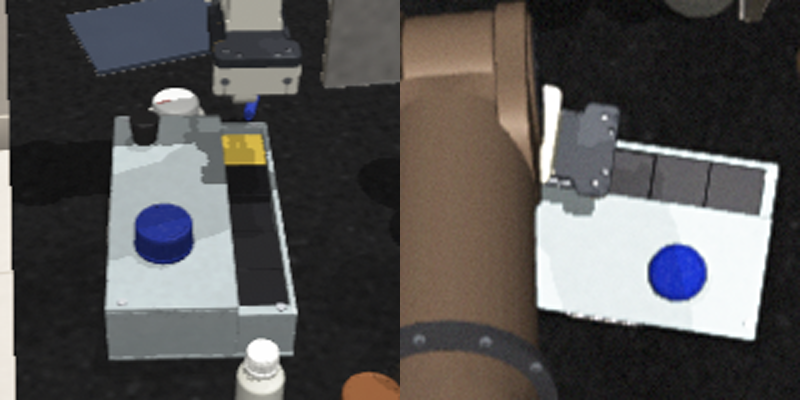

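The side crop shows the gripper over the yellow pad at (243,149), with the fingers hidden behind its body. The top crop shows the gripper at the groove's left end. Now I descend.

Request:
{"op": "jog_arm", "data": {"commands": [{"translation":[0,0,20],"turn":[0,0,0]},{"translation":[0,0,40],"turn":[0,0,0]},{"translation":[0,0,48],"turn":[0,0,0]},{"translation":[0,0,51],"turn":[0,0,0]},{"translation":[0,0,54],"turn":[0,0,0]},{"translation":[0,0,57],"turn":[0,0,0]},{"translation":[0,0,57],"turn":[0,0,0]},{"translation":[0,0,57],"turn":[0,0,0]}]}}

```text
clock: 3.75
position: [0.6041, 0.0871, 0.0504]
ee_rot: [2.353, 2.081, 0.001]
force: [0.3, 0.6, 0.5]
width: 0.004
```

Request:
{"op": "jog_arm", "data": {"commands": [{"translation":[0,0,1],"turn":[0,0,0]},{"translation":[0,0,2],"turn":[0,0,0]},{"translation":[0,0,3],"turn":[0,0,0]},{"translation":[0,0,3],"turn":[0,0,0]},{"translation":[0,0,3],"turn":[0,0,0]}]}}

```text
clock: 4.17
position: [0.6041, 0.087, 0.0483]
ee_rot: [2.354, 2.08, 0.002]
force: [-4.7, -1.2, 15.6]
width: 0.005
```

Request:
{"op": "jog_arm", "data": {"commands": [{"translation":[-5,0,0],"turn":[0,0,0]},{"translation":[-10,0,0],"turn":[0,0,0]},{"translation":[-15,0,0],"turn":[0,0,0]},{"translation":[-20,0,0],"turn":[0,0,0]},{"translation":[-25,0,0],"turn":[0,0,0]},{"translation":[-30,0,0],"turn":[0,0,0]},{"translation":[-35,0,0],"turn":[0,0,0]},{"translation":[-40,0,0],"turn":[0,0,0]},{"translation":[-45,0,0],"turn":[0,0,0]},{"translation":[-50,0,0],"turn":[0,0,0]},{"translation":[-52,0,0],"turn":[0,0,0]},{"translation":[-52,0,0],"turn":[0,0,0]}]}}

```text
clock: 5.17
position: [0.5992, 0.0366, 0.0483]
ee_rot: [2.352, 2.081, 0.007]
force: [0.8, 3.5, 10.2]
width: 0.005
```

Request:
{"op": "jog_arm", "data": {"commands": [{"translation":[-5,0,0.5],"turn":[0,0,0]},{"translation":[-10,0,0.5],"turn":[0,0,0]},{"translation":[-15,0,0.5],"turn":[0,0,0]},{"translation":[-20,0,0.5],"turn":[0,0,0]},{"translation":[-25,0,0.5],"turn":[0,0,0]},{"translation":[-30,0,0.5],"turn":[0,0,0]},{"translation":[-35,0,0.5],"turn":[0,0,0]},{"translation":[-40,0,0.5],"turn":[0,0,0]},{"translation":[-45,0,0.5],"turn":[0,0,0]},{"translation":[-50,0,0.5],"turn":[0,0,0]},{"translation":[-51,0,0.5],"turn":[0,0,0]},{"translation":[-51,0,0.5],"turn":[0,0,0]}]}}

```text
clock: 6.17
position: [0.5908, -0.0161, 0.0461]
ee_rot: [-2.355, -2.079, 0.001]
force: [-0.3, -0.7, -0.7]
width: 0.001
```

The force vanished and the tip dropped 2 mm, so this is the notch. I press here.

Request:
{"op": "jog_arm", "data": {"commands": [{"translation":[2,1,0],"turn":[0,0,0]},{"translation":[2,1,2],"turn":[0,0,0]},{"translation":[2,1,4],"turn":[0,0,0]},{"translation":[2,1,6],"turn":[0,0,0]},{"translation":[2,1,8],"turn":[0,0,0]},{"translation":[2,1,10],"turn":[0,0,0]},{"translation":[2,1,12],"turn":[0,0,0]},{"translation":[2,1,14],"turn":[0,0,0]},{"translation":[2,1,15],"turn":[0,0,0]},{"translation":[2,1,15],"turn":[0,0,0]}]}}

```text
clock: 7.0
position: [0.5922, -0.0133, 0.0309]
ee_rot: [-2.353, -2.081, 0.0]
force: [0.1, 0.2, -0.4]
width: 0.003
```

Request:
{"op": "jog_arm", "data": {"commands": [{"translation":[0,0,1],"turn":[0,0,0]},{"translation":[0,0,2],"turn":[0,0,0]},{"translation":[0,0,3],"turn":[0,0,0]},{"translation":[0,0,3],"turn":[0,0,0]},{"translation":[0,0,3],"turn":[0,0,0]}]}}

```text
clock: 7.42
position: [0.5924, -0.0134, 0.0301]
ee_rot: [2.354, 2.081, 0.001]
force: [-8.1, 1.8, 25.2]
width: 0.004
```

Rigid stop at z = 0.0301 with 25 N. I press a touch more, then retreat upward.

Request:
{"op": "jog_arm", "data": {"commands": [{"translation":[0,0,0.7],"turn":[0,0,0]},{"translation":[0,0,0.7],"turn":[0,0,0]},{"translation":[0,0,0.7],"turn":[0,0,0]}]}}

```text
clock: 7.67
position: [0.5924, -0.0134, 0.03]
ee_rot: [2.354, 2.08, 0.002]
force: [-10.3, 0.9, 32.5]
width: 0.006
```

Request:
{"op": "jog_arm", "data": {"commands": [{"translation":[0,0,-5],"turn":[0,0,0]},{"translation":[0,0,-15],"turn":[0,0,0]},{"translation":[0,0,-35],"turn":[0,0,0]},{"translation":[0,0,-70],"turn":[0,0,0]},{"translation":[0,0,-105],"turn":[0,0,0]},{"translation":[0,0,-140],"turn":[0,0,0]},{"translation":[0,0,-175],"turn":[0,0,0]},{"translation":[30,0,-190],"turn":[0,0,0]},{"translation":[65,0,-190],"turn":[0,0,0]},{"translation":[100,0,-190],"turn":[0,0,0]},{"translation":[135,0,-190],"turn":[0,0,0]},{"translation":[170,0,-190],"turn":[0,0,0]}]}}

```text
clock: 8.67
position: [0.6131, 0.1564, 0.218]
ee_rot: [2.354, 2.079, 0.0]
force: [1.2, -0.5, 0.2]
width: 0.003
```

Request:
{"op": "jog_arm", "data": {"commands": [{"translation":[35,-15,0],"turn":[0,0,0]},{"translation":[70,-30,0],"turn":[0,0,0]},{"translation":[105,-45,0],"turn":[0,0,0]},{"translation":[140,-60,0],"turn":[0,0,0]},{"translation":[175,-75,0],"turn":[0,0,0]},{"translation":[210,-90,0],"turn":[0,0,0]},{"translation":[230,-100,0],"turn":[0,0,0]},{"translation":[230,-100,0],"turn":[0,0,0]}]}}

```text
clock: 9.33
position: [0.538, 0.4027, 0.2169]
ee_rot: [-2.342, -2.088, 0.0]
force: [-1.4, 0.6, 0.4]
width: 0.005
```

```bash
python3 - <<'E'
from h import *
from cell import arm
s=arm.observe(); w=arm.get_image("side"); t=arm.get_image("top"); print(s["clock"],s["position"],s["force"])
W=np.hstack([cv2.resize(w[150:350,220:420],(400,400),interpolation=cv2.INTER_CUBIC),cv2.resize(t[160:320,230:390],(400,400),interpolation=cv2.INTER_CUBIC)])
cv2.imwrite("pics/d.png",W)
E
```

```text
9.3333 [0.53801334 0.40273722 0.21694243] [-1.41394888  0.60828177  0.42736148]
```

View pics/d.png

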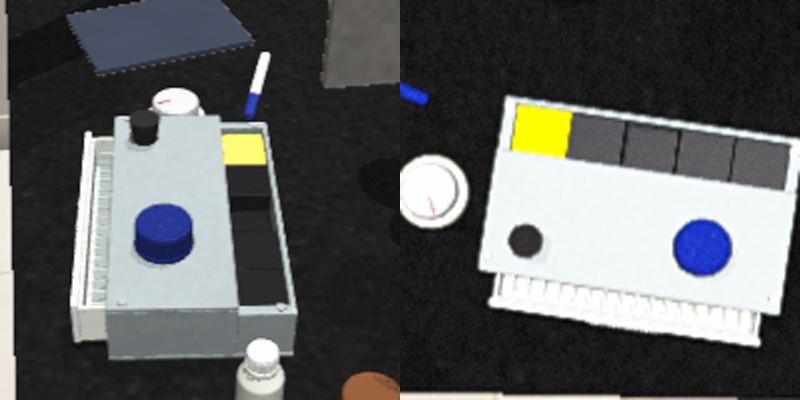

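The tray stands out at the front by about 30 mm. The stopper, cap, vial and timer are where they were.

```bash
python3 -c "
from cell import arm
print(arm.sign_off())"
```

```text
the job is handed in; nothing more can be done
None
```

The tray has popped out, and the job was handed in with the hand clear at about 9.4 s on the clock (limit 61 s).

- **Finding the notch:** I set the shut fingertips on the yellow pad with about 16 N, then swept right along the groove. The first black segment was rigid. Over the second, in the middle of the groove, the force vanished and the tip dropped.
- **Pressing the key:** I pressed down to the rigid stop at z = 0.030 m, reaching about 32 N, then lifted straight up and moved the hand away.
- **Last checks:** In the final pictures the tray stands out about 30 mm at the front, and the stopper, blue cap, vial and timer look unmoved. The force reading was about zero.
- **Not checked:** The tray travel and the objects' positions were judged by eye, not measured. The wrist camera could not see the groove past the gripper, so I placed the fingers from the top and side views. None of the checks disagreed.

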